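# Press a taped vase form into the sprung ring stand

### The job

The cream taped vase form has to be held down in the sprung ring stand so the next strip of tape can go on. Slide the orange guard panel up out of the stand's slotted posts, stand it in the empty slot of the wooden rack and let go of it; then seat the cream form upright in the blue ring, press it down about 20 mm against the springs, and finish still holding it pressed down there with the gripper. Leave the green form, the grey board, the glue, the paint pot and the brush mug where they are.

Things in the scene. Friction and masses are not known exactly. Their poses are not given: they have to be found in the camera images.
- form: Cream masking-taped vase form, 0.35 kg: ball 90 mm in diameter with an upright round neck 34 mm in diameter. Origin at the ball's lowest point, z up the neck: ball centre z 45, straight neck from z 96 to its flat closed top z 145. Ballast keeps it upright. It starts upright in a loose tape roll (outer diameter 100, hole 76, 25 high), lowest point 4 mm above the table.
- guard: Orange rigid panel, 80 g: 5 mm thick (x), 146 wide (y), 100 high (z), origin mid lower edge. It starts upright across the stand above the ring, aligned with the stand's axes, ends in the posts' slots, lower edge 88 mm above the table, blocking the ring; its upper 70 mm are clear of the posts. Pinch the top edge along x. Loose by 1 mm either way, it may lean.
- stand: Fixed stand: grey base 130 (x) by 180 (y) by 15 mm, origin under its centre on the table. Posts at y +75 and -75 (36 by 18 mm, inner faces 132 apart), tops 118 mm above the table, each with an inward slot open at the top, 7 mm wide (x), 10 deep (y), floor 88 mm above the table: the guard must rise 30 mm to come free. The blue ring lies between the posts.
- ring_centre (a point): Centre of the blue ring (round bar 10 mm thick; inner diameter 66, outer 86 mm), at the bar's mid-height, 80 mm above the table when up; it moves with the ring, which is guided straight down on three springs. With the form seated, the form's lowest point is 12 mm below this point.
- ring (a joint): How far the ring is pressed down, m: 0 up, 0.024 at its bottom stop. The springs push up with about 4 N at the top and 400 N/m more (12 N at 20 mm), and raise it again when released; the form's own weight sinks it 3 mm at most.
- rack: Fixed wooden rack, 150 (x) by 160 (y) by 45 mm high, origin under its centre, x roughly away from the robot. Two slots along its y, at x -40 (empty) and x +40 (holding a grey board that rises to 110 mm above the table); each 12 mm wide, open at the top and both ends, floor 10 mm above the table.
- free_slot (a point): Middle of the floor of the rack's empty slot (the one nearer the robot), 10 mm above the table, 35 mm below the rack's top; axes as the rack's: the slot runs along y. The guard stands here with its width along the slot and may lean a little.
- green_form: Green painted form of the same shape and size as the cream one, on a second roll of tape; leave it alone. Origin at its lowest point.
- greyboard: Dark grey board 8 by 146 by 100 mm standing in the rack's other slot; leave it alone. Origin at the middle of its lower edge.
- glue: White glue bottle, diameter 54, 140 mm high; leave it alone. Origin at the centre of its underside.
- paint_pot: Red paint pot, diameter 60, 60 mm high; leave it alone. Origin at the centre of its underside.
- brush_mug: Blue mug with brushes, diameter 72, about 210 mm high with the brushes; leave it alone. Origin at the centre of its underside.
There are look-alikes about, which are no part of the job. Of the things shaped like the guard, the orange one is meant.

How it is judged:
By the outcome, as a careful person would: the job done as asked, in the order asked, and still so for the second after the job is handed in, while the arm keeps its last pose, push and grip.
It also fails if it takes over 61 s, if anything falls off the work surface, if the arm or the gripper's body presses on something with over 40 N, if the wrist force passes 120 N, or if a joint passes its speed limit or range.

### The arm

A 6-joint arm with a two-finger parallel gripper is mounted at the origin on the work surface. World frame = base frame: x ahead of the robot, y to its left, z up, the work surface at z = 0. Lengths are in m, angles in degrees, forces in N, time in s.
With the tool pointing down it reaches from about 0.275 to 0.775 m from the base axis. Payload 14.6 kg.
Tool frame: the origin (TCP) lies at the very end of the fingers, on their centre line; the grasp point (between the pads) lies robot.grip_depth behind it (robot.grip_depth is the distance from the TCP to the grasp point, in m); z points along the fingers, y is the line along which they close (so a half turn about z gives the same grasp; the last joint's range is limited). The gripper opens to 85 mm and grips with 20 to 120 N. Pads are 22 mm wide; open, the fingers measure 114 mm over their backs; the gripper's body (76 mm by 85 mm) begins 54 mm behind the grasp point. The pads swing forward as they close: fully open they stand 13 mm farther back than shut.
Start: joints at [-77.596, 15.075, -2.767, 72.158, 0, 81.102], TCP at [0.191, -0.489, 0.231] pointing down, gripper open.
Joint ranges: [-151.79, 151.79], [-50.71, 97.33], [-67.44, 78.34], [-121.81, 120.89], [-77.56, 73.72], [-180, 180]. Speed limits (degrees/s): [108.29, 108.29, 147.25, 159.86, 180, 180].

### API

Orientations are given as [roll, pitch, yaw] about the fixed x, y, z axes, in that order (R = Rz(yaw) Ry(pitch) Rx(roll)).
In Python, from workcell import robot, grab_frame, camera_params gives the robot as it stands.
- The arm moves only by the tool step_arm, never from a script. Its argument "steps" is a list that holds one entry, the list of rows, each a list of 7 numbers: the shift along the tool's x, y, z as a fraction of full scale, then the turn, a rotation vector about the tool's x, y, z as a fraction of full scale, then the opening in per cent of the stroke, from 0 (shut) to 100 (fully open). In form: [[[x, y, z, wx, wy, wz, claw], ...]]. A call has exactly 10 rows; each row shifts and turns the commanded pose from where the row before left it, along the tool's axes as they then stand; what a row does not reach is not made up. Full scale, the value 1, is 2 cm for a shift and pi/4 rad for a turn. A row lasts 1/12 s, in which the tool goes at most 41.7 mm and 7.16 degrees, less where a joint would pass 70% of its speed; a pose out of reach is approached as far as the arm can. A call with a number of a shift or a turn outside -1 to 1 is refused whole. A call with a gripper value outside its range is refused whole. The fingers move at their own pace and stop on an object; the grip force is fixed at half the most. Time passes only in rows, so rows that do not move let the fingers close, or fill a call up. It gives the time, the measured TCP pose, the force, the opening and the grip force at its end, in the units of the state.
- robot.get_state(): the state, without advancing time (a new reading comes with each control period).
- grab_frame(name): name is "scene" or "top" or "wrist"; returns the picture (480x640x3 uint8, red, green, blue); there is no depth.
- camera_params(name): a dict with "camera_matrix" (3x3 intrinsics, pixels), "world_from_camera" (4x4, takes a point from camera to world coordinates); the wrist camera has in their place "hand_eye" (4x4, takes a point from camera to tool coordinates, whose origin is the TCP and whose axes are the flange's). Camera axes: x right, y down, z forward; pixel columns grow to the right and rows downward; lengths in m; the calibration is good to about 2 mm. The wrist camera is an equidistant fisheye: a pixel r from the principal point sees the ray r / f radians off the axis. A picture is of the moment at which its call begins: read the wrist's pose just before it. camera_params takes no time and is no camera call.
- robot.job_done(): hands the job in; it is judged then, once.
The state is a dict: "t": time; "joint_positions": joint angles; "dq": joint speeds; "joint_efforts": joint torques, N m; "eef_pos": TCP position; "eef_rot": TCP orientation; "force": force on the tool from outside, world axes, zero at the start; "torque": the same for the moment, N m; "width": finger opening in m; "grasp_force": force on a finger pad.
Only numpy, scipy, OpenCV 4.12 (cv2) and the standard library are available. Lean on these libraries where they do the work, as an engineer would, in place of code of your own. Each camera call takes 0.05 s, during which the arm holds its last target. There are 200 camera calls.

## Working session

There is one attempt and no reset: what is moved stays moved. The work goes in short steps, Python scripts to look and compute and a tool call to move; the robot and the scene stay as the last step left them, time stands still between calls to the robot, and variables do not carry over. Pictures are saved under pics/ and viewed, at most 10 in all, crops included, and the job is handed in when it is done.

Besides the shell and the picture viewer there is one more tool, called after "Call:" as name(argument=value, ...), one argument or row to a line, values as JSON. step_arm: Moves the arm, as the interface text tells. Shift numbers are shares of 2 cm and turn numbers shares of pi/4 rad, none past 1 either way. Its arguments: {"type":"object","properties":{"steps":{"type":"array","items":{"type":"array","items":{"type":"array","items":{"type":"number"}}}}},"required":["steps"]}

```bash
mkdir -p pics; ls; python3 - <<'E'
from workcell import robot, grab_frame, camera_params
import cv2,numpy as np
print(robot.get_state(), robot.grip_depth)
for n in("scene","top"):
    cv2.imwrite(f"pics/{n}0.png",grab_frame(n)[:,:,::-1])
    print(n,camera_params(n))
print(camera_params("wrist"))
E
```

```text
pics
{'t': 0.0, 'joint_positions': array([-7.75969815e+01,  1.50995250e+01, -2.80137023e+00,  7.21579198e+01,
       -1.48814449e-04,  8.11026282e+01]), 'dq': array([-0.02571516,  0.06013148,  0.11325303,  0.01976944, -0.04555194,
       -0.01145099]), 'joint_efforts': array([-4.58523544e-03, -6.37623167e+01,  3.84576917e+01,  1.31889211e-02,
       -2.29282978e-04,  2.40692219e-05]), 'eef_pos': array([ 0.19065592, -0.4888892 ,  0.23083417]), 'eef_rot': array([-1.79941870e+02, -8.94960649e-03,  2.13003858e+01]), 'force': array([-0.05265401,  0.52739868, -0.26764129]), 'torque': array([-0.03799017,  0.01645718, -0.0233234 ]), 'grasp_force': 0.0, 'width': 0.08536723401194542} 0.0187
scene {'camera_matrix': array([[487.15049666,   0.        , 321.58726315],
       [  0.        , 487.15049666, 237.30579131],
       [  0.        ,   0.        ,   1.        ]]), 'world_from_camera': array([[ 0.78232756,  0.48671281, -0.38868269,  0.91749916],
       [ 0.62265139, -0.59467747,  0.50859017, -0.40633378],
       [ 0.01639651, -0.63989792, -0.76828498,  0.72744767],
       [ 0.        ,  0.   
[... 306 characters left out ...]
99959599, -0.01886347,  0.02126107,  0.01773203],
       [-0.01924783, -0.10114888, -0.99468509,  1.19544453],
       [ 0.        ,  0.        ,  0.        ,  1.        ]])}
{'camera_matrix': array([[371.64829954,   0.        , 324.01636817],
       [  0.        , 371.64829954, 234.08771196],
       [  0.        ,   0.        ,   1.        ]]), 'hand_eye': array([[ 4.65924802e-04, -9.58272955e-01, -2.85854380e-01,
         7.36949769e-02],
       [ 9.99999832e-01,  5.45383379e-04, -1.98357704e-04,
         1.40561067e-03],
       [ 3.45981050e-04, -2.85854239e-01,  9.58273048e-01,
        -1.42883486e-01],
       [ 0.00000000e+00,  0.00000000e+00,  0.00000000e+00,
         1.00000000e+00]])}
```

View pics/scene0.png

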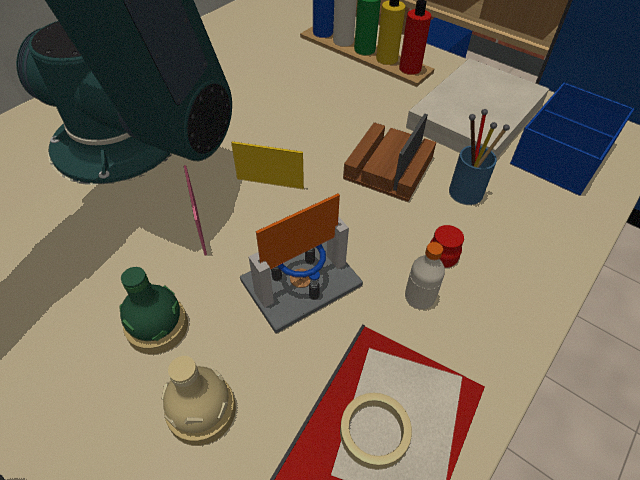

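View pics/top0.png

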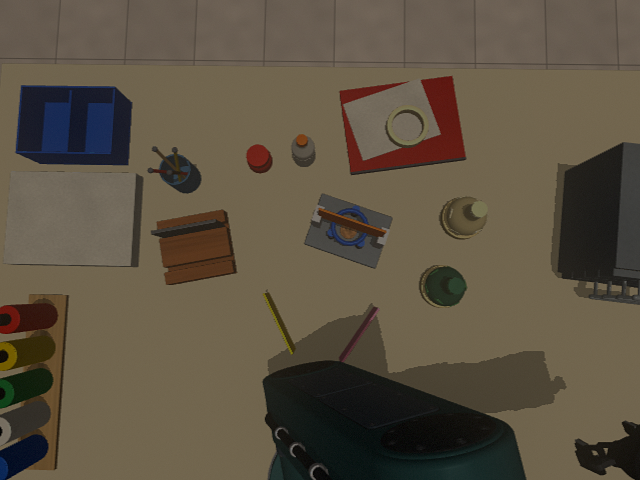

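Scene view: the candidates for the guard are orange (300,230), yellow (268,165), pink (195,210) and grey (412,148). I choose the orange one, standing in the posts. The candidates for the form are cream (198,400) and green (150,310). I choose the cream one, which is at (465,215) in the top view. The rack is at (390,160) in the scene view and (197,247) in the top view, with its empty slot on the robot's side.

```bash
cat > h.py <<'E'
import numpy as np, cv2
from scipy.spatial.transform import Rotation as Ro
from workcell import robot, grab_frame, camera_params
def ray(n,px,pose=None):
    c=camera_params(n);K=c["camera_matrix"];u=(px[0]-K[0,2])/K[0,0];v=(px[1]-K[1,2])/K[1,1]
    if n=="wrist":
        th=np.hypot(u,v);s=np.sin(th)/max(th,1e-9);d=np.array([u*s,v*s,np.cos(th)])
        p,R=pose; T=np.eye(4);T[:3,:3]=Ro.from_euler("xyz",R,degrees=True).as_matrix();T[:3,3]=p
        T=T@c["hand_eye"]
    else: d=np.array([u,v,1.]);T=c["world_from_camera"]
    d=T[:3,:3]@d
    return T[:3,3],d/np.linalg.norm(d)
def onz(n,px,z,pose=None):
    o,d=ray(n,px,pose); return o+d*(z-o[2])/d[2]
def two(a,b):
    (o,d),(p,e)=a,b
    A=np.c_[d,-e];s=np.linalg.lstsq(A,p-o,rcond=None)[0]
    q,r=o+d*s[0],p+e*s[1]; return (q+r)/2,np.linalg.norm(q-r)
def proj(n,P):
    c=camera_params(n);T=np.linalg.inv(c["world_from_camera"]);q=T[:3,:3]@P+T[:3,3];k=c["camera_matrix"]@q
    return k[:2]/k[2]
def mask(hsv,lo,hi):
    m=cv2.inRange(hsv,lo,hi); n,l,s,_=cv2.connectedComponentsWithStats(m)
    return [(l==i) for i in 1+np.argsort(-s[1:,4])]
def look():
    s=robot.get_state(); return (s["eef_pos"],s["eef_rot"]),grab_frame("wrist")
E
python3 - <<'E'
from h import *
t=cv2.imread("pics/top0.png");s=cv2.imread("pics/scene0.png")
a=cv2.resize(t[175:315,135:505],None,fx=2.1,fy=2.1,interpolation=cv2.INTER_CUBIC)
b=cv2.resize(s[110:450,110:450],None,fx=.9,fy=.9)
b=cv2.resize(s[180:340,100:380],None,fx=1.8,fy=1.8,interpolation=cv2.INTER_CUBIC)
im=np.zeros((600,790,3),np.uint8);im[:a.shape[0],:a.shape[1]]=a;im[300:300+b.shape[0],:b.shape[1]]=b
cv2.imwrite("pics/crop1.png",im)
ht=cv2.cvtColor(t,cv2.COLOR_BGR2HSV);hs=cv2.cvtColor(s,cv2.COLOR_BGR2HSV)
def rect(m):
    p=np.argwhere(m)[:,::-1].astype(np.float32); return p.mean(0),m.sum(),cv2.boxPoints(cv2.minAreaRect(p)).round(1).tolist()
for nm,h,lo,hi in [("orange top",ht,(5,180,60),(14,255,255)),("orange scene",hs,(5,180,60),(14,255,255)),("blue top",ht,(105,150,40),(125,255,255)),("rack top",ht,(5,90,40),(14,178,200))]:
    for m in mask(h,lo,hi)[:3]: print(nm,rect(m))
for p in [(479,209),(465,215),(350,228),(197,247),(165,230)]: print(p,ht[p[1],p[0]])
E
```

```text
orange top (array([301.44446, 139.47778], dtype=float32), np.int64(90), [[297.0, 134.0], [306.0, 134.0], [306.0, 144.0], [297.0, 144.0]])
orange top (array([372.    , 226.9423], dtype=float32), np.int64(52), [[357.6000061035156, 223.10000610351562], [358.29998779296875, 221.10000610351562], [385.5, 230.60000610351562], [384.79998779296875, 232.60000610351562]])
orange top (array([337.76086, 215.23914], dtype=float32), np.int64(46), [[325.6000061035156, 212.1999969482422], [326.20001220703125, 210.39999389648438], [350.5, 218.5], [349.8999938964844, 220.3000030517578]])
orange scene (array([298.2443 , 231.88516], dtype=float32), np.int64(3283), [[247.39999389648438, 234.8000030517578], [338.1000061035156, 193.0], [354.79998779296875, 229.3000030517578], [264.20001220703125, 271.1000061035156]])
orange scene (array([434.03586, 249.96414], dtype=float32), np.int64(251), [[424.3999938964844, 256.6000061035156], [428.70001220703125, 239.1999969482422], [444.20001220703125, 243.10000610351562], [439.8999938964844, 260.5]])
orange scene (array([407. , 133.5], dtype=float32), np.int64(8), [[
[... 559 characters left out ...]
000610351562], [225.1999969482422, 208.6999969482422], [236.8000030517578, 272.29998779296875], [165.89999389648438, 285.20001220703125]])
rack top (array([350.167  , 225.99232], dtype=float32), np.int64(521), [[311.70001220703125, 225.10000610351562], [318.0, 208.0], [384.20001220703125, 232.39999389648438], [377.8999938964844, 249.5]])
rack top (array([ 41.574074, 308.83795 ], dtype=float32), np.int64(216), [[9.899999618530273, 305.1000061035156], [19.600000381469727, 287.29998779296875], [61.900001525878906, 310.3999938964844], [52.20000076293945, 328.20001220703125]])
(479, 209) [ 27  82 118]
(465, 215) [ 18 104  59]
(350, 228) [ 15 139  57]
(197, 247) [ 13 171  85]
(165, 230) [23 35 59]
```

View pics/crop1.png

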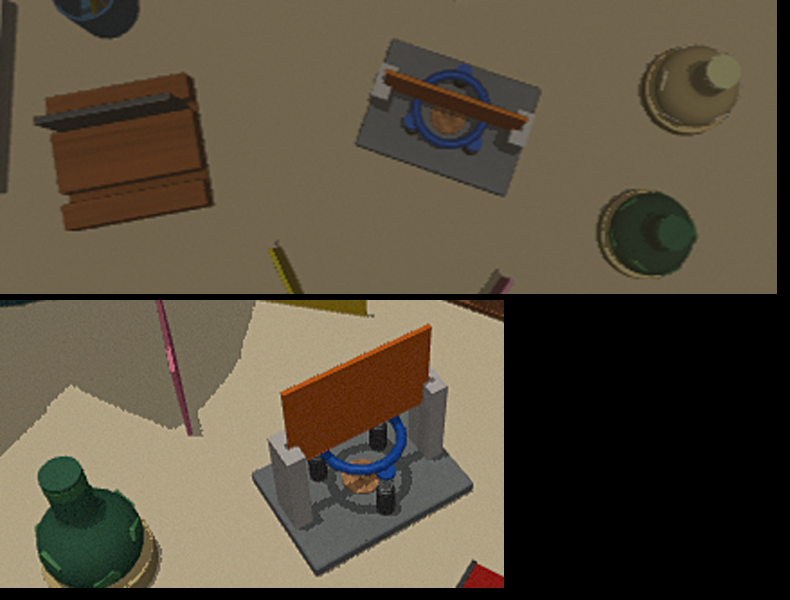

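The crop confirms it: the orange panel stands across the ring in the posts, its top edge running from (385,73) to (527,125) in the crop. The cream neck top is at (724,72) and the empty rack slot is the line (62,197)–(207,173).

```bash
python3 - <<'E'
from h import *
f=lambda x,y:(135+(x+.5)/2.1-.5,175+(y+.5)/2.1-.5)
g=lambda x,y:(100+(x+.5)/1.8-.5,180+(y-300+.5)/1.8-.5)
P=lambda *a:np.round(np.array(a)*1000,1).tolist()
c=[onz("top",f(*q),.015) for q in[(393,38),(541,88),(505,196),(357,146)]]
print("stand",P(*c),"ctr",P(np.mean(c,0)))
for a,b in[((0),(1)),((3),(2)),((0),(3)),((1),(2))]:
    d=c[b]-c[a];print(np.degrees(np.arctan2(d[1],d[0])),np.linalg.norm(d))
G=[onz("top",f(385,73),.188),onz("top",f(527,125),.188)]
S=[onz("scene",g(431,325),.188),onz("scene",g(282,392),.188)]
for A in(G,S):
    d=A[1]-A[0];print("guard",P(*A),P(np.mean(A,0)),np.degrees(np.arctan2(d[1],d[0])),np.linalg.norm(d))
print("ring",P(onz("top",f(450,108),.08)))
print("neck top",P(onz("top",f(724,72),.149)),P(onz("scene",(182,370),.149)), "green",P(onz("top",f(677,233),.149)))
R=[onz("top",f(*q),.045) for q in[(188,73),(211,200),(66,222),(45,98)]]
print("rack",P(*R),P(np.mean(R,0)))
A=[onz("top",f(*q),.045) for q in[(62,197),(207,173)]];d=A[0]-A[1]
print("slot",P(*A),P(np.mean(A,0)),np.degrees(np.arctan2(d[1],d[0])),np.linalg.norm(d))
s=robot.get_state();print(s["eef_rot"])
E
```

```text
stand [[675.2, 31.6, 15.0], [620.5, -137.3, 15.0], [497.4, -97.7, 15.0], [550.5, 69.8, 15.0]] ctr [[585.9, -33.4, 15.0]]
-107.9272812343762 0.17748220716713395
-107.60778683771044 0.17574352497554419
162.9341731161099 0.1303680491915907
162.1695407192883 0.1293735177506001
guard [[606.5, 36.6, 188.0], [558.2, -101.3, 188.0]] [[582.3, -32.3, 188.0]] -109.28210861031204 0.14614509488073324
guard [[610.7, 37.5, 188.0], [563.8, -99.7, 188.0]] [[587.2, -31.1, 188.0]] -108.90539746868131 0.14497905511912246
ring [[587.4, -31.7, 80.0]]
neck top [[619.9, -302.6, 149.0]] [[624.2, -303.6, 149.0]] green [[458.0, -254.5, 149.0]]
rack [[625.8, 258.7, 45.0], [485.1, 227.7, 45.0], [457.7, 386.8, 45.0], [594.8, 417.4, 45.0]] [[540.9, 322.7, 45.0]]
slot [[485.1, 392.7, 45.0], [514.8, 233.2, 45.0]] [[499.9, 312.9, 45.0]] 100.53461594322636 0.16214825071968914
[-1.79945826e+02 -8.83002579e-03  2.13002915e+01]
```

Call:
step_arm(
  steps=[
    [[0.45,-0.235,0,0,0,0,100],[0.89,-0.47,0,0,0,0,100],[0.89,-0.47,0,0,0,0,100],[0.89,-0.47,0,0,0,0,100],[0.89,-0.47,0,0,0,0,100],[0.89,-0.47,0,0,0,0,100],[0.89,-0.47,0,0,0,0,100],[0.89,-0.47,0,0,0,0,100],[0.89,-0.47,0,0,0,0,100],[0.89,-0.47,0,0,0,0,100]],
  ],
)

```text
t: 0.93
eef_pos: [0.3166, -0.3429, 0.2312]
eef_rot: [-180.0, -0.0, 21.3]
force: [0.2, 0.5, -0.1]
width: 0.0853
grasp_force: 0.0
```

Call:
step_arm(
  steps=[
    [[0.89,-0.47,0,0,0,0,100],[0.89,-0.47,0,0,0,0,100],[0.89,-0.47,0,0,0,0,100],[0.89,-0.47,0,0,0,0,100],[0.89,-0.47,0,0,0,0,100],[0.89,-0.47,0,0,0,0,100],[0.89,-0.47,0,0,0,0,100],[0.89,-0.47,0,0,0,0,100],[0.89,-0.47,0,0,0,0,100],[0.89,-0.47,0,0,0,0,100]],
  ],
)

```text
t: 1.77
eef_pos: [0.448, -0.1906, 0.2312]
eef_rot: [-180.0, 0.0, 21.3]
force: [-0.1, -0.2, -0.1]
width: 0.0851
grasp_force: 0.0
```

Call:
step_arm(
  steps=[
    [[0.89,-0.47,0,0,0,0,100],[0.89,-0.47,0,0,0,0,100],[0.89,-0.47,0,0,0,0,100],[0.89,-0.47,0,0,0,0,100],[0.89,-0.47,0,0,0,0,100],[0.89,-0.47,0,0,0,0,100],[0.89,-0.47,0,0,0,0,100],[0.89,-0.47,0,0,0,0,100],[0.89,-0.47,0,0,0,0,100],[0.89,-0.47,0,0,0,0,100]],
  ],
)

```text
t: 2.6
eef_pos: [0.5795, -0.0384, 0.2312]
eef_rot: [-180.0, 0.0, 21.3]
force: [0.2, -0.7, 0.8]
width: 0.0854
grasp_force: 0.0
```

Call:
step_arm(
  steps=[
    [[0.45,-0.235,0,0,0,-0.14,100],[0,0,0,0,0,-0.14,100],[0,0,0,0,0,-0.14,100],[0,0,0,0,0,-0.14,100],[0,0,0,0,0,-0.14,100],[0,0,0,0,0,-0.14,100],[0,0,0,0,0,-0.14,100],[0,0,0,0,0,-0.147,100],[0,0,0,0,0,0,100],[0,0,0,0,0,0,100]],
  ],
)

```text
t: 3.43
eef_pos: [0.5857, -0.0318, 0.2312]
eef_rot: [-180.0, -0.0, 71.8]
force: [-0.4, -0.2, 0.8]
width: 0.0856
grasp_force: 0.0
```

```bash
python3 - <<'E'
from h import *
p,im=look();print(p)
cv2.imwrite("pics/w1.png",im[:,:,::-1])
E
```

```text
(array([ 0.58573071, -0.0318218 ,  0.23120043]), array([-1.79981849e+02, -9.27312288e-04,  7.18260639e+01]))
```

View pics/w1.png

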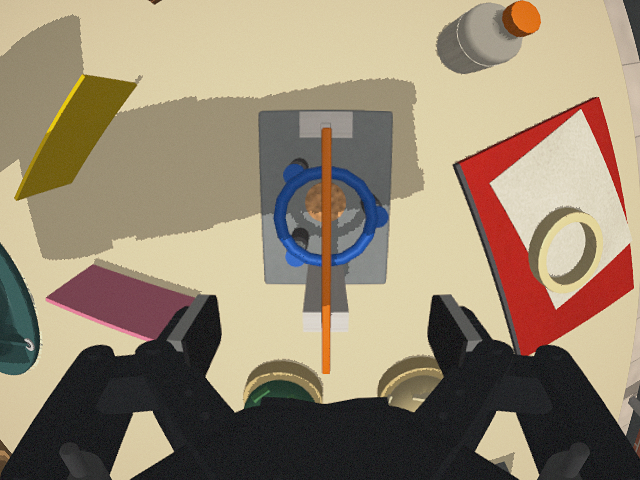

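The wrist view shows the orange top edge centred between the fingers, near column 326 and running from row 128 to 373. The blue ring is centred near (326,215).

```bash
python3 - <<'E'
from h import *
s=robot.get_state();p=(s["eef_pos"],s["eef_rot"]);im=cv2.imread("pics/w1.png");h=cv2.cvtColor(im,cv2.COLOR_BGR2HSV)
ms=mask(h,(5,170,60),(16,255,255));m=[k for k in ms if k[250:330,326].sum()>40][0]
pts=[]
for r in(150,200,250,300,350,365):
    c=np.flatnonzero(m[r]);e=[onz("wrist",(x,r),.188,p)*1000 for x in(c.min()-.5,c.max()+.5)];pts.append(np.mean(e,0))
    print(r,c.min(),c.max(),pts[-1].round(1))
rr=np.flatnonzero(m.any(1));print(rr.min(),rr.max(),[ (onz("wrist",(326,r),.188,p)*1000).round(1) for r in(rr.min(),rr.max())])
d=pts[1]-pts[4];print("dir",np.degrees(np.arctan2(d[1],d[0])))
b=[k for k in mask(h,(105,150,40),(125,255,255)) if k[160:270,270:390].sum()>300]
q=np.argwhere(sum(b)>0)[:,::-1].astype(np.float32)
w=np.array([onz("wrist",x,.08,p)[:2] for x in q])
# robust circle on outer hull ignoring lugs: radius<=46
c=np.median(w,0)
for _ in range(10):
    r=np.hypot(*(w-c).T);k=(r<.0445)&(r>.031)
    A=np.c_[2*w[k],np.ones(k.sum())];x=np.linalg.lstsq(A,(w[k]**2).sum(1),rcond=None)[0];c=x[:2]
print("ring",c*1000,np.sqrt(x[2]+c@c)*1000)
E
```

```text
150 322 330 [607.1  24.7 188. ]
200 322 330 [5.992e+02 4.000e-01 1.880e+02]
250 322 330 [590.8 -25.2 188. ]
300 322 329 [581.4 -53.2 188. ]
350 323 329 [571.1 -85.5 188. ]
365 323 329 [567.6 -96.3 188. ]
128 373 [array([610.5,  35.2, 188. ]), array([ 565.6, -102.4,  188. ])]
dir 71.92786853770542Traceback (most recent call last):
  File "<stdin>", line 12, in <module>
  File "h.py", line 14, in onz
    o,d=ray(n,px,pose); return o+d*(z-o[2])/d[2]
        ~~~^^^^^^^^^^^
  File "h.py", line 5, in ray
    c=camera_params(n);K=c["camera_matrix"];u=(px[0]-K[0,2])/K[0,0];v=(px[1]-K[1,2])/K[1,1]
ValueError: time passes only in moves, steps and waits
```

Call:
step_arm(
  steps=[
    [[-0.05,0.1,0.5,0,0,0,100],[0,0,0.8,0,0,0,100],[0,0,0.8,0,0,0,100],[0,0,0.8,0,0,0,100],[0,0,0.7,0,0,0,100],[0,0,0.4,0,0,0,100],[0,0,0,0,0,0,100],[0,0,0,0,0,0,100],[0,0,0,0,0,0,100],[0,0,0,0,0,0,100]],
  ],
)

```text
t: 4.32
eef_pos: [0.588, -0.034, 0.1521]
eef_rot: [179.9, -0.0, 72.0]
force: [0.3, -0.5, -0.6]
width: 0.0852
grasp_force: 0.0
```

```bash
sed -i 's/^def ray/import functools\n_cp=camera_params\n@functools.cache\ndef camera_params(n): return _cp(n)\ndef ray/' h.py; python3 - <<'E'
from h import *
p,im=look();print(p);im=im[:,:,::-1];cv2.imwrite("pics/w2.png",im);h=cv2.cvtColor(im,cv2.COLOR_BGR2HSV)
m=[k for k in mask(h,(5,170,60),(16,255,255)) if k[200:330,326].sum()>40][0]
for r in(200,250,280,300,320):
    c=np.flatnonzero(m[r]); 
    dark=np.flatnonzero(h[r,:,2]<55); l=dark[dark<c.min()-20];q=dark[dark>c.max()+20]
    e=np.mean([onz("wrist",(x,r),.188,p) for x in(c.min()-.5,c.max()+.5)],0)
    R=Ro.from_euler("xyz",p[1],degrees=True).as_matrix()
    print(r,c.min(),c.max(),"fingers",l.max() if len(l) else 0,q.min() if len(q) else 0,"tool mm",(R.T@(e-p[0])*1000).round(1))
i=cv2.imread("pics/w1.png");h=cv2.cvtColor(i,cv2.COLOR_BGR2HSV)
b=[k for k in mask(h,(105,150,40),(125,255,255)) if k[160:270,270:390].sum()>200]
p1=(np.array([.58573,-.03182,.2312]),np.array([180,0,71.826]))
w=np.array([onz("wrist",x,.08,p1)[:2] for x in np.argwhere(sum(b)>0)[:,::-1]])
c=np.array([.587,-.032])
for _ in range(20):
    r=np.hypot(*(w-c).T);k=(r<.0445)&(r>.031)
    A=np.c_[2*w[k],np.ones(k.sum())];x=np.linalg.lstsq(A,(w[k]**2).sum(1),rcond=None)[0];c=x[:2]
print("ring",c*1000,np.sqrt(x[2]+c@c)*1000)
E
```

```text
(array([ 0.58802826, -0.03398271,  0.1520891 ]), array([ 1.79924122e+02, -9.50877430e-03,  7.19981544e+01]))
200 311 326 fingers 0 489 tool mm [ 50.8   0.  -35.9]
250 311 326 fingers 0 506 tool mm [ 35.3  -0.  -35.9]
280 311 325 fingers 0 514 tool mm [ 25.3  -0.2 -35.9]
300 312 325 fingers 216 432 tool mm [ 18.3  -0.1 -35.9]
320 312 325 fingers 219 429 tool mm [ 10.9  -0.2 -35.9]
ring [587.8654023  -33.73697986] 38.20072524509833
```

Call:
step_arm(
  steps=[
    [[0,-0.05,0,0,0,0,60],[0,0,0,0,0,0,30],[0,0,0,0,0,0,15],[0,0,0,0,0,0,15],[0,0,0,0,0,0,15],[0,0,0,0,0,0,15],[0,0,0,0,0,0,15],[0,0,0,0,0,0,15],[0,0,0,0,0,0,15],[0,0,0,0,0,0,15]],
  ],
)

```text
t: 5.2
eef_pos: [0.5866, -0.0336, 0.1513]
eef_rot: [-180.0, 0.0, 72.0]
force: [0.6, 0.3, 0.1]
width: 0.0126
grasp_force: 0.0
```

```bash
python3 - <<'E'
from h import *
p,im=look();im=im[:,:,::-1]
cv2.imwrite("pics/w3.png",im[180:420,200:450].repeat(2,0).repeat(2,1))
E
```

```text
(no output)
```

View pics/w3.png

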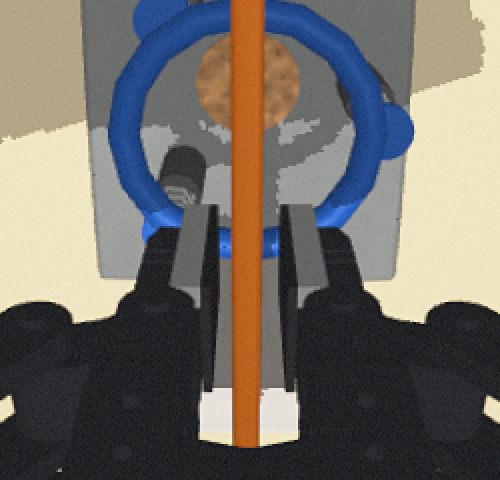

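The pads at crop columns 216 and 282 straddle the panel at 247, so it is centred. I close, then lift.

Call:
step_arm(
  steps=[
    [[0,0,0,0,0,0,0],[0,0,0,0,0,0,0],[0,0,0,0,0,0,0],[0,0,0,0,0,0,0],[0,0,0,0,0,0,0],[0,0,0,0,0,0,0],[0,0,-0.1,0,0,0,0],[0,0,-0.2,0,0,0,0],[0,0,-0.2,0,0,0,0],[0,0,-0.2,0,0,0,0]],
  ],
)

```text
t: 6.08
eef_pos: [0.5866, -0.0336, 0.1658]
eef_rot: [180.0, 0.0, 72.0]
force: [0.1, 0.2, -0.5]
width: 0.0045
grasp_force: 59.0
```

Call:
step_arm(
  steps=[
    [[0,0,-0.3,0,0,0,0],[0,0,-0.3,0,0,0,0],[0,0,-0.4,0,0,0,0],[0,0,-0.5,0,0,0,0],[0,0,-0.5,0,0,0,0],[0,0,-0.5,0,0,0,0],[0,0,-0.5,0,0,0,0],[0,0,-0.3,0,0,0,0],[0,0,-0.1,0,0,0,0],[0,0,0,0,0,0,0]],
  ],
)

```text
t: 6.92
eef_pos: [0.5868, -0.0336, 0.2338]
eef_rot: [180.0, -0.0, 72.0]
force: [0.0, 0.0, -1.0]
width: 0.0046
grasp_force: 59.0
```

```bash
python3 - <<'E'
from h import *
# top-view slot edges: dark/brown profile across slot at several stations
t=cv2.imread("pics/top0.png");g=cv2.cvtColor(t,cv2.COLOR_BGR2GRAY)
A,B=np.array([.4851,.3927,.045]),np.array([.5148,.2332,.045])
n=np.array([.983,.183,0]);n/=np.linalg.norm(n)
for f in(.15,.3,.5,.7,.85):
    q=A+f*(B-A);v=[]
    for s in np.arange(-24,26,2):
        u=proj("top",q+n*s*1e-3);v.append(int(cv2.getRectSubPix(g,(1,1),tuple(map(float,u)))[0,0]))
    print(f,v)
print(robot.get_state()["eef_pos"])
E
```

```text
0.15 [60, 60, 61, 60, 59, 60, 60, 63, 52, 55, 58, 58, 54, 37, 34, 50, 59, 61, 62, 61, 60, 59, 61, 62, 62]
0.3 [58, 60, 60, 58, 58, 59, 60, 63, 54, 48, 56, 56, 54, 43, 35, 45, 61, 61, 62, 64, 62, 61, 62, 63, 62]
0.5 [59, 59, 59, 59, 59, 60, 59, 58, 57, 56, 57, 56, 54, 48, 33, 46, 58, 62, 62, 63, 62, 62, 61, 61, 62]
0.7 [58, 59, 59, 59, 59, 59, 60, 60, 57, 41, 51, 55, 56, 50, 36, 33, 56, 61, 62, 62, 62, 62, 62, 61, 62]
0.85 [57, 60, 60, 59, 59, 58, 59, 59, 60, 49, 48, 56, 57, 55, 39, 35, 51, 63, 63, 62, 61, 62, 62, 61, 62]
[ 0.58681034 -0.0336476   0.23376682]
```

Call:
step_arm(
  steps=[
    [[0.36,-0.27,0,0,0,0,0],[0.72,-0.54,0,0,0,0,0],[0.72,-0.54,0,0,0,0,0],[0.72,-0.54,0,0,0,0,0],[0.72,-0.54,0,0,0,0,0],[0.72,-0.54,0,0,0,0,0],[0.72,-0.54,0,0,0,0,0],[0.72,-0.54,0,0,0,0,0],[0.72,-0.54,0,0,0,0,0],[0.72,-0.54,0,0,0,0,0]],
  ],
)

```text
t: 7.75
eef_pos: [0.5302, 0.1295, 0.2327]
eef_rot: [-179.9, 0.0, 72.0]
force: [0.9, -0.2, -0.5]
width: 0.0045
grasp_force: 59.0
```

Call:
step_arm(
  steps=[
    [[0.72,-0.54,0,0,0,0,0],[0.72,-0.54,0,0,0,0,0],[0.72,-0.54,0,0,0,0,0],[0.72,-0.54,0,0,0,0,0],[0.72,-0.54,0,0,0,0,0],[0.72,-0.54,0,0,0,0,0],[0.72,-0.54,0,0,0,0,0],[0.72,-0.54,0,0,0,0,0],[0.72,-0.54,0,0,0,0,0],[0.72,-0.54,0,0,0,0,0]],
  ],
)

```text
t: 8.58
eef_pos: [0.4718, 0.2996, 0.2327]
eef_rot: [-180.0, 0.0, 72.0]
force: [-0.1, -0.2, -0.2]
width: 0.0041
grasp_force: 59.0
```

Call:
step_arm(
  steps=[
    [[0.36,-0.27,0,0,0,0,0],[0,0,0,0,0,-0.1,0],[0,0,0.4,0,0,-0.11,0],[0,0,0.6,0,0,-0.11,0],[0,0,0.6,0,0,-0.11,0],[0,0,0.6,0,0,-0.11,0],[0,0,0.6,0,0,-0.1,0],[0,0,0.6,0,0,0,0],[0,0,0.3,0,0,0,0],[0,0,0,0,0,0,0]],
  ],
)

```text
t: 9.42
eef_pos: [0.4692, 0.3066, 0.1579]
eef_rot: [-179.9, 0.0, 100.8]
force: [-0.1, -0.7, -1.4]
width: 0.0042
grasp_force: 59.0
```

```bash
python3 - <<'E'
from h import *
p,im=look();print(p)
cv2.imwrite("pics/w4.png",im[:,:,::-1])
E
```

```text
(array([0.46923406, 0.30664675, 0.15794156]), array([-1.79865989e+02,  3.64672944e-02,  1.00778936e+02]))
```

View pics/w4.png

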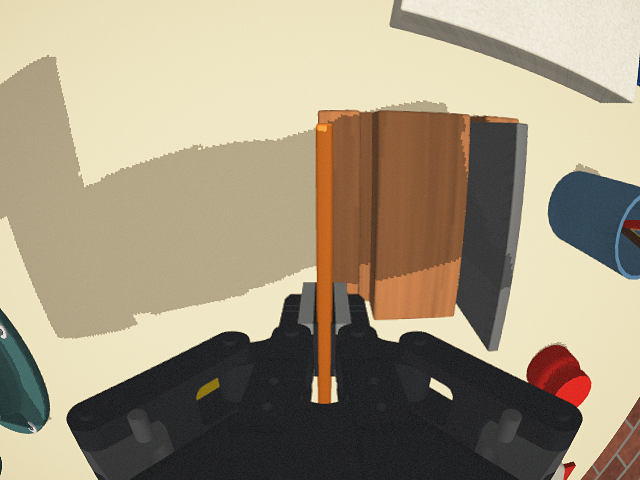

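The wrist view shows the rack below the held panel. The empty slot lies at columns 359–379 (rows 112–315), just right of the orange edge at 324.

```bash
python3 - <<'E'
from h import *
im=cv2.imread("pics/w4.png");g=cv2.cvtColor(im,cv2.COLOR_BGR2GRAY)
p=(np.array([.46923,.30665,.15794]),np.array([-180,0,100.779]))
R=Ro.from_euler("xyz",p[1],degrees=True).as_matrix()
for r in(120,150,180,220,250,280):
    v=cv2.blur(g[r-3:r+4].astype(np.float32),(1,7))[3]
    print(r,v[350:390].round().astype(int).tolist())
for px in[(360,112),(359,200),(358,290),(379,112),(375,200),(371,315),(318,110),(360,112),(470,116),(372,319),(455,316)]:
    w=onz("wrist",px,.045,p);print(px,(w*1000).round(1),"tool",(R.T@(w-p[0])*1000).round(1))
E
```

```text
120 [100, 102, 106, 106, 106, 105, 106, 105, 101, 92, 86, 98, 97, 97, 96, 95, 96, 95, 93, 95, 98, 90, 74, 64, 67, 66, 66, 62, 78, 87, 94, 97, 97, 96, 95, 96, 99, 104, 105, 105]
150 [99, 99, 100, 101, 103, 105, 106, 105, 103, 99, 89, 93, 96, 96, 95, 95, 96, 95, 92, 95, 96, 91, 70, 63, 66, 66, 66, 66, 75, 88, 93, 95, 96, 99, 102, 104, 104, 105, 106, 105]
180 [100, 102, 100, 102, 103, 105, 105, 104, 103, 94, 91, 93, 95, 94, 94, 94, 96, 93, 93, 94, 95, 88, 68, 66, 65, 66, 63, 67, 80, 88, 95, 102, 104, 105, 104, 104, 105, 106, 106, 105]
220 [100, 102, 102, 100, 100, 97, 98, 97, 96, 91, 85, 90, 92, 91, 94, 94, 93, 91, 92, 93, 92, 73, 65, 65, 66, 64, 64, 76, 92, 100, 104, 103, 102, 102, 103, 105, 106, 106, 105, 104]
250 [99, 102, 101, 99, 98, 97, 97, 97, 90, 89, 88, 89, 90, 93, 93, 92, 90, 91, 92, 92, 81, 64, 68, 64, 63, 61, 76, 91, 99, 104, 102, 103, 102, 105, 104, 104, 105, 102, 103, 103]
280 [104, 103, 100, 97, 96, 95, 98, 95, 87, 110, 127, 130, 130, 134, 136, 132, 132, 134, 136, 110, 71, 68, 68, 65, 58, 97, 110, 120, 125, 124, 121, 119, 127, 134, 134, 132, 131, 131, 145, 144]
(360, 112) [479.1 391.8  45. ] tool [ 81.8  25.6 112.9]
(359, 200) [490.8 331.5  45. ] tool [ 20.3  25.8 112.9]
(358, 290) [505.  263.6  45. ] tool [-49.   27.1 112.9]
(379, 112) [491.8 394.6  45. ] tool [ 82.1  38.6 112.9]
(375, 200) [501.9 333.7  45. ] tool [ 20.4  37.2 112.9]
(371, 315) [520.  244.1  45. ] tool [-71.   38.2 112.9]
(318, 110) [450.9 387.5  45. ] tool [ 82.9  -2.9 112.9]
(360, 112) [479.1 391.8  45. ] tool [ 81.8  25.6 112.9]
(470, 116) [557. 408.  45.] tool [ 83.2 105.2 112.9]
(372, 319) [521.6 240.6  45. ] tool [-74.7  39.1 112.9]
(455, 316) [589.9 253.6  45. ] tool [-74.7 108.6 112.9]
```

Call:
step_arm(
  steps=[
    [[0.15,0.4,0,0,0,-0.007,0],[0,0.6,0,0,0,0,0],[0,0.55,0,0,0,0,0],[0,0,0,0,0,0,0],[0,0,0.3,0,0,0,0],[0,0,0.4,0,0,0,0],[0,0,0.4,0,0,0,0],[0,0,0.4,0,0,0,0],[0,0,0.3,0,0,0,0],[0,0,0.3,0,0,0,0]],
  ],
)

```text
t: 10.3
eef_pos: [0.4995, 0.3158, 0.1164]
eef_rot: [-180.0, 0.0, 101.1]
force: [0.8, -0.2, -0.8]
width: 0.0042
grasp_force: 59.0
```

Call:
step_arm(
  steps=[
    [[0,0,0.2,0,0,0,0],[0,0,0.2,0,0,0,0],[0,0,0.2,0,0,0,0],[0,0,0.2,0,0,0,0],[0,0,0.2,0,0,0,0],[0,0,0.2,0,0,0,0],[0,0,0.2,0,0,0,0],[0,0,0.2,0,0,0,0],[0,0,0,0,0,0,0],[0,0,0,0,0,0,0]],
  ],
)

```text
t: 11.13
eef_pos: [0.4998, 0.3159, 0.0851]
eef_rot: [-180.0, 0.0, 101.1]
force: [0.5, 0.7, -1.4]
width: 0.0044
grasp_force: 59.0
```

Call:
step_arm(
  steps=[
    [[0,0,0.15,0,0,0,0],[0,0,0.15,0,0,0,0],[0,0,0.1,0,0,0,0],[0,0,0.1,0,0,0,0],[0,0,0.05,0,0,0,0],[0,0,0,0,0,0,0],[0,0,0,0,0,0,10],[0,0,0,0,0,0,20],[0,0,0,0,0,0,30],[0,0,0,0,0,0,40]],
  ],
)

```text
t: 11.97
eef_pos: [0.5, 0.3159, 0.0744]
eef_rot: [180.0, -0.0, 101.1]
force: [-0.4, 0.4, 0.3]
width: 0.0336
grasp_force: 0.0
```

```bash
python3 - <<'E'
from h import *
p,im=look();im=im[:,:,::-1];t=grab_frame("scene")[:,:,::-1]
a=np.zeros((480,790,3),np.uint8);a[:400,:400]=im[80:480,150:550];a[:380,410:]=cv2.resize(t[60:250,230:420],(380,380))
cv2.imwrite("pics/w5.png",a)
E
```

```text
(no output)
```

View pics/w5.png

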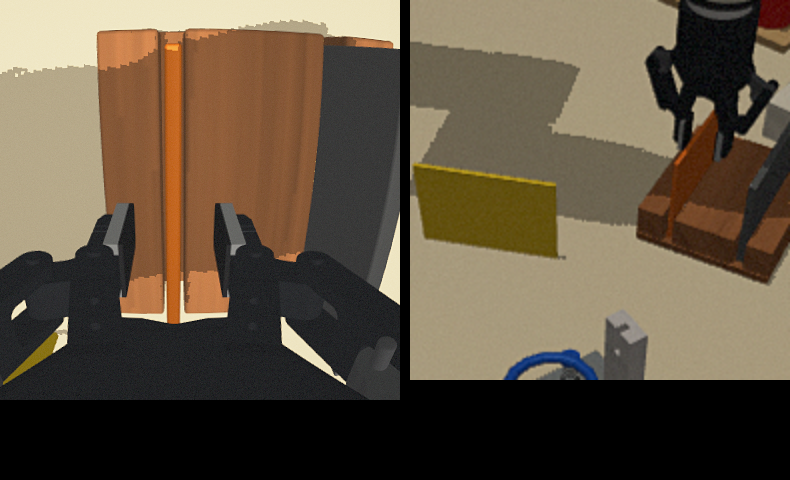

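Panel released, standing centred in the empty slot (left crop, column 173), clear of the pads. Now I retreat upward and go to the cream form.

Call:
step_arm(
  steps=[
    [[0,0,-0.3,0,0,0,40],[0,0,-0.7,0,0,0,40],[0,0,-1,0,0,0,40],[0,0,-1,0,0,0,40],[0,0,-1,0,0,0.1,60],[0,0,-1,0,0,0.11,80],[0,0,-1,0,0,0.11,100],[0,0,-1,0,0,0.11,100],[0,0,-1,0,0,0.11,100],[0,0,-0.5,0,0,0.107,100]],
  ],
)

```text
t: 12.9
eef_pos: [0.5003, 0.3161, 0.2472]
eef_rot: [179.9, -0.1, 71.8]
force: [-0.2, 0.7, 0.7]
width: 0.0851
grasp_force: 0.0
```

Call:
step_arm(
  steps=[
    [[-0.43,0.24,0,0,0,0,100],[-0.86,0.48,0,0,0,0,100],[-0.86,0.48,0,0,0,0,100],[-0.86,0.48,0,0,0,0,100],[-0.86,0.48,0,0,0,0,100],[-0.86,0.48,0,0,0,0,100],[-0.86,0.48,0,0,0,0,100],[-0.86,0.48,0,0,0,0,100],[-0.86,0.48,0,0,0,0,100],[-0.86,0.48,0,0,0,0,100]],
  ],
)

```text
t: 13.73
eef_pos: [0.5359, 0.1307, 0.2437]
eef_rot: [-180.0, 0.0, 72.2]
force: [0.5, -0.5, -0.0]
width: 0.0854
grasp_force: 0.0
```

Call:
step_arm(
  steps=[
    [[-0.86,0.48,0,0,0,0,100],[-0.86,0.48,0,0,0,0,100],[-0.86,0.48,0,0,0,0,100],[-0.86,0.48,0,0,0,0,100],[-0.86,0.48,0,0,0,0,100],[-0.86,0.48,0,0,0,0,100],[-0.86,0.48,0,0,0,0,100],[-0.86,0.48,0,0,0,0,100],[-0.86,0.48,0,0,0,0,100],[-0.86,0.48,0,0,0,0,100]],
  ],
)

```text
t: 14.57
eef_pos: [0.5739, -0.0624, 0.2436]
eef_rot: [-179.9, 0.0, 72.2]
force: [0.2, 0.7, 0.4]
width: 0.0854
grasp_force: 0.0
```

Call:
step_arm(
  steps=[
    [[-0.86,0.48,0,0,0,0,100],[-0.86,0.48,0,0,0,0,100],[-0.86,0.48,0,0,0,0,100],[-0.86,0.48,0,0,0,0,100],[-0.86,0.48,0,0,0,0,100],[-0.86,0.48,0,0,0,0,100],[-0.86,0.48,0,0,0,0,100],[-0.86,0.48,0,0,0,0,100],[-0.86,0.48,0,0,0,0,100],[-0.86,0.48,0,0,0,0,100]],
  ],
)

```text
t: 15.4
eef_pos: [0.612, -0.2556, 0.2436]
eef_rot: [-179.9, -0.0, 72.2]
force: [0.9, -0.2, 0.3]
width: 0.0855
grasp_force: 0.0
```

Call:
step_arm(
  steps=[
    [[-0.86,0.48,0.4,0,0,0,100],[-0.86,0.48,0.4,0,0,0,100],[-0.43,0.24,0.4,0,0,0,100],[0,0,0.4,0,0,0,100],[0,0,0.4,0,0,0,100],[0,0,0.4,0,0,0,100],[0,0,0,0,0,0,100],[0,0,0,0,0,0,100],[0,0,0,0,0,0,100],[0,0,0,0,0,0,100]],
  ],
)

```text
t: 16.23
eef_pos: [0.6225, -0.3021, 0.197]
eef_rot: [179.9, 0.0, 72.1]
force: [0.4, -0.4, -0.3]
width: 0.0852
grasp_force: 0.0
```

```bash
python3 - <<'E'
from h import *
p,im=look();print(p)
cv2.imwrite("pics/w6.png",im[:,:,::-1])
E
```

```text
(array([ 0.62245163, -0.30211277,  0.19700268]), array([1.79943823e+02, 1.49746644e-02, 7.20528049e+01]))
```

View pics/w6.png

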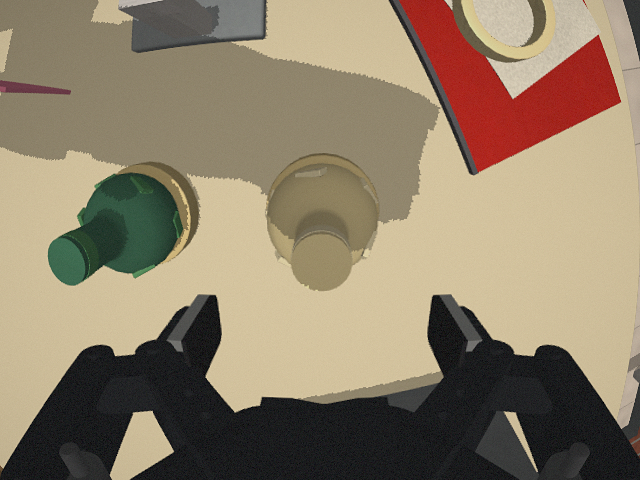

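The wrist view shows the cream neck top as a disc centred near (321.5,261), between the open fingers, with the ball below it and the green form well to the left.

```bash
python3 - <<'E'
from h import *
p=(np.array([.62245,-.30211,.1970]),np.array([179.944,.015,72.053]))
R=Ro.from_euler("xyz",p[1],degrees=True).as_matrix()
for px,z in[((321.5,261),.149),((321.5,232),.149),((321.5,291),.149),((291,261),.149),((352,261),.149),((266,215),.049),((379,215),.049),((322,153),.049)]:
    w=onz("wrist",px,z,p);print(px,(w*1000).round(1),"tool",(R.T@(w-p[0])*1000).round(1))
E
```

```text
(321.5, 261) [ 622.7 -302.2  149. ] tool [-0.   0.2 48. ]
(321.5, 232) [ 627.8 -286.5  149. ] tool [16.5  0.3 48. ]
(321.5, 291) [ 617.1 -319.6  149. ] tool [-18.3   0.2  48. ]
(291, 261) [ 606.7 -297.1  149. ] tool [ -0.1 -16.5  48. ]
(352, 261) [ 638.7 -307.4  149. ] tool [-0.1 17.  48. ]
(266, 215) [ 579.8 -286.5   49. ] tool [  1.7 -45.5 148. ]
(379, 215) [ 667.  -314.8   49. ] tool [  1.7  46.2 148. ]
(322, 153) [ 638.4 -253.2   49. ] tool [ 51.4  -0.  148. ]
```

Call:
step_arm(
  steps=[
    [[-0.03,-0.04,0.3,0,0,0,100],[0,0,0.6,0,0,0,100],[0,0,0.7,0,0,0,100],[0,0,0.7,0,0,0,100],[0,0,0.7,0,0,0,100],[0,0,0.6,0,0,0,100],[0,0,0.5,0,0,0,100],[0,0,0.3,0,0,0,80],[0,0,0.1,0,0,0,60],[0,0,0,0,0,0,50]],
  ],
)

```text
t: 17.12
eef_pos: [0.6212, -0.3027, 0.106]
eef_rot: [-180.0, -0.0, 72.0]
force: [-1.0, -0.2, 1.0]
width: 0.0515
grasp_force: 0.0
```

Call:
step_arm(
  steps=[
    [[0,0,0,0,0,0,45],[0,0,0,0,0,0,40],[0,0,0,0,0,0,30],[0,0,0,0,0,0,0],[0,0,0,0,0,0,0],[0,0,0,0,0,0,0],[0,0,0,0,0,0,0],[0,0,0,0,0,0,0],[0,0,0,0,0,0,0],[0,0,0,0,0,0,0]],
  ],
)

```text
t: 17.95
eef_pos: [0.6213, -0.3029, 0.107]
eef_rot: [180.0, 0.0, 72.0]
force: [-3.5, 0.7, 5.9]
width: 0.0327
grasp_force: 59.1
```

Call:
step_arm(
  steps=[
    [[0,0,-0.2,0,0,0,0],[0,0,-0.3,0,0,0,0],[0,0,-0.5,0,0,0,0],[0,0,-0.8,0,0,0,0],[0,0,-0.9,0,0,0,0],[0,0,-0.9,0,0,0,0],[0,0,-0.9,0,0,0,0],[0,0,-0.9,0,0,0,0],[0,0,-0.8,0,0,0,0],[0,0,-0.4,0,0,0,0]],
  ],
)

```text
t: 18.78
eef_pos: [0.6217, -0.303, 0.2411]
eef_rot: [179.8, 0.0, 72.0]
force: [-0.5, -0.4, -5.2]
width: 0.0329
grasp_force: 60.3
```

Call:
step_arm(
  steps=[
    [[0.41,-0.19,0,0,0,0,0],[0.82,-0.388,0,0,0,0,0],[0.82,-0.388,0,0,0,0,0],[0.82,-0.388,0,0,0,0,0],[0.82,-0.388,0,0,0,0,0],[0.82,-0.388,0,0,0,0,0],[0.82,-0.388,0,0,0,0,0],[0.82,-0.388,0,0,0,0,0],[0.82,-0.388,0,0,0,0,0],[0.82,-0.388,0,0,0,0,0]],
  ],
)

```text
t: 19.62
eef_pos: [0.5988, -0.1301, 0.2379]
eef_rot: [-180.0, -0.0, 72.0]
force: [0.3, -0.4, -4.6]
width: 0.0324
grasp_force: 60.4
```

Call:
step_arm(
  steps=[
    [[0.82,-0.388,0,0,0,0,0],[0.82,-0.388,0,0,0,0,0],[0.82,-0.388,0,0,0,0,0],[0.82,-0.388,0,0,0,0,0],[0.82,-0.388,0,0,0,0,0],[0.38,-0.18,0,0,0,0,0],[0,0,0,0,0,0,0],[0,0,0,0,0,0,0],[0,0,0,0,0,0,0],[0,0,0,0,0,0,0]],
  ],
)

```text
t: 20.45
eef_pos: [0.5867, -0.0342, 0.2381]
eef_rot: [-180.0, 0.0, 72.0]
force: [-0.2, 0.4, -3.9]
width: 0.033
grasp_force: 60.5
```

```bash
python3 - <<'E'
from h import *
s=robot.get_state();print(s["eef_pos"],s["eef_rot"],s["width"],s["force"])
p,im=look();im=im[:,:,::-1];t=grab_frame("scene")[:,:,::-1]
a=np.zeros((400,790,3),np.uint8);a[:400,:400]=im[50:450,120:520];a[:380,410:]=cv2.resize(t[140:330,210:400],(380,380))
cv2.imwrite("pics/w7.png",a)
E
```

```text
[ 0.58672658 -0.03420999  0.23811153] [-1.79993881e+02  1.09650785e-02  7.19714631e+01] 0.032994053445497974 [-0.15964658  0.42676117 -3.89315321]
```

View pics/w7.png

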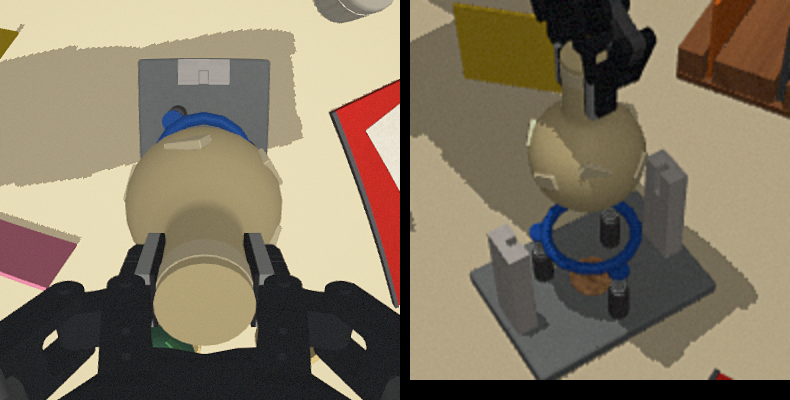

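The cream form hangs upright over the blue ring. I lower it to just above the ring, then press slowly.

Call:
step_arm(
  steps=[
    [[0.03,0,0.2,0,0,0,0],[0,0,0.4,0,0,0,0],[0,0,0.5,0,0,0,0],[0,0,0.5,0,0,0,0],[0,0,0.5,0,0,0,0],[0,0,0.4,0,0,0,0],[0,0,0.3,0,0,0,0],[0,0,0.2,0,0,0,0],[0,0,0.15,0,0,0,0],[0,0,0,0,0,0,0]],
  ],
)

```text
t: 21.38
eef_pos: [0.5867, -0.0329, 0.1748]
eef_rot: [-180.0, 0.0, 72.0]
force: [-0.1, -0.6, -4.1]
width: 0.0323
grasp_force: 60.5
```

Call:
step_arm(
  steps=[
    [[0,0,0.1,0,0,0,0],[0,0,0.1,0,0,0,0],[0,0,0.1,0,0,0,0],[0,0,0.1,0,0,0,0],[0,0,0,0,0,0,0],[0,0,0,0,0,0,0],[0,0,0,0,0,0,0],[0,0,0,0,0,0,0],[0,0,0,0,0,0,0],[0,0,0,0,0,0,0]],
  ],
)

```text
t: 22.22
eef_pos: [0.587, -0.033, 0.1674]
eef_rot: [180.0, -0.0, 72.0]
force: [-1.4, 0.1, 1.0]
width: 0.0328
grasp_force: 61.0
```

Call:
step_arm(
  steps=[
    [[0,-0.02,0.1,0,0,0,0],[0,0,0.1,0,0,0,0],[0,0,0.1,0,0,0,0],[0,0,0.1,0,0,0,0],[0,0,0.1,0,0,0,0],[0,0,0.1,0,0,0,0],[0,0,0.1,0,0,0,0],[0,0,0.1,0,0,0,0],[0,0,0,0,0,0,0],[0,0,0,0,0,0,0]],
  ],
)

```text
t: 23.05
eef_pos: [0.5867, -0.0329, 0.1515]
eef_rot: [180.0, -0.0, 72.0]
force: [0.7, -1.2, 7.3]
width: 0.0332
grasp_force: 61.6
```

```bash
python3 - <<'E'
from h import *
s=robot.get_state();print(s["eef_pos"],s["width"],s["force"],s["grasp_force"])
t=grab_frame("scene")[:,:,::-1];w=grab_frame("wrist")[:,:,::-1]
a=np.zeros((420,790,3),np.uint8);a[:400,:400]=w[50:450,120:520];a[:380,410:]=cv2.resize(t[110:330,240:460],(380,380))
cv2.imwrite("pics/w8.png",a)
old=cv2.imread("pics/scene0.png");tp=grab_frame("top")[:,:,::-1]
E
```

```text
[ 0.58674774 -0.03292776  0.15146682] 0.033180718845195 [ 0.70516626 -1.17807859  7.34167566] 61.55277729034424
```

View pics/w8.png

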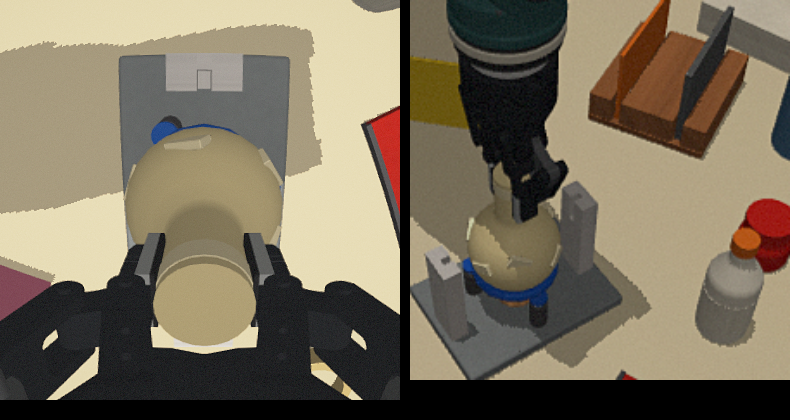

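The form is upright in the ring, which is pressed well down, and the orange panel stands in the rack. A last 0.6 mm brings it to 20 mm.

Call:
step_arm(
  steps=[
    [[0,0,0.03,0,0,0,0],[0,0,0,0,0,0,0],[0,0,0,0,0,0,0],[0,0,0,0,0,0,0],[0,0,0,0,0,0,0],[0,0,0,0,0,0,0],[0,0,0,0,0,0,0],[0,0,0,0,0,0,0],[0,0,0,0,0,0,0],[0,0,0,0,0,0,0]],
  ],
)

```text
t: 24.03
eef_pos: [0.5868, -0.0329, 0.151]
eef_rot: [179.9, -0.0, 72.0]
force: [-0.1, -1.8, 7.6]
width: 0.0326
grasp_force: 61.6
```

```bash
python3 - <<'E'
from workcell import robot
s=robot.get_state();print(s["t"],s["eef_pos"],s["force"],s["width"])
print(robot.job_done())
E
```

```text
24.0333 [ 0.58675677 -0.0329122   0.15099345] [-0.14875025 -1.81693738  7.55509296] 0.03259137886323748
the job is handed in; nothing more can be done
None
```

The job is handed in at 24.0 s: the orange guard stands released in the rack's empty slot, and the gripper holds the cream form upright in the blue ring, pressed down about 20 mm by tool height (about 19 mm by spring force).

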